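# Level a sprung casting plate with a pocket spirit level

## Robot

A 6-joint arm with a two-finger parallel gripper is mounted at the origin on a cart in front of the work surface, level with it; the furniture and walls round the work are solid. World frame = base frame: x ahead of the robot, y to its left, z up, the work surface at z = 0. Lengths are in m, angles in rad, forces in N, time in s.
With the tool pointing down it reaches from about 0.375 to 0.75 m from the base axis. Payload 9 kg.
Tool frame: the origin (TCP) lies midway between the tips of the shut fingers; the grasp point (between the pads) lies 19 mm behind it; z points along the fingers, y is the line along which they close (so a half turn about z gives the same grasp; the last joint's range is limited). The gripper opens to 85 mm and grips with 20 to 120 N. Pads are 22 mm wide; open, the fingers measure 114 mm over their backs; the gripper's body (76 mm by 85 mm) begins 54 mm behind the grasp point. The pads swing forward as they close: fully open they stand 13 mm farther back than shut.
Start: joints at [1.107, 0.104, 0.097, 1.564, 0, 1.353], TCP at [0.146, 0.582, 0.231] pointing down, gripper open.
Joint ranges: [-2.99, 2.99], [-0.84, 1.86], [-1.1, 1.16], [-1.84, 2.11], [-1.51, 1.56], [-3.14, 3.14]. Speed limits (rad/s): [2.22, 2.22, 2.57, 3.14, 3.14, 3.14].

## Interface

Orientations are given as a unit quaternion [w, x, y, z].
In Python, from bench import bot gives the robot as it stands. The module is installed in compiled form; this text tells all that it offers.
- The arm moves only by the tool apply_moves, never from a script. Its argument "steps" is a list of rows, each a list of 5 numbers: the shift along the tool's x, y, z in mm, then the turn about the tool's z in rad, then the finger opening in mm, from 0 to 85.4. A call has 1 to 12 rows; each row is the pose to reach, as a shift and turn from the pose commanded when the call began, along the tool's axes at that moment; what a row does not reach only later rows make up. A row lasts 1/10 s, in which the tool goes at most 50 mm and 8.59 degrees, less where a joint would pass 70% of its speed; a pose out of reach is approached as far as the arm can. A call with a gripper value outside its range is refused whole. The fingers move at their own pace and stop on an object; the grip force is fixed at half the most. Time passes only in rows, so rows that repeat a pose let the fingers close. It gives the time, the measured TCP pose, the force, the opening and the grip force at its end, in the units of the state.
- bot.get_state(): the state, without advancing time (a new reading comes with each control period).
- bot.get_image(name): name is "scene" or "top" or "wrist"; returns a dict with "image" (384x512x3 uint8, red, green, blue), "range_z" (384x512 float32, m along the optical axis (not along the pixel's ray), 0 where there is no reading), "K" (3x3 intrinsics, pixels), "R" (3x3) and "t" (3): a world point X has camera coordinates R X + t. Camera axes: x right, y down, z forward; pixel columns grow to the right and rows downward; lengths in m; the calibration is good to about 2 mm. A picture is of the moment at which its call begins.
- bot.sign_off(): hands the job in; it is judged then, once.
The state is a dict: "clock": time; "qpos": joint angles; "joint_velocities": joint speeds; "joint_torque": joint torques, N m; "ee_pos": TCP position; "ee_rot": TCP orientation; "force": force on the tool from outside, world axes, zero at the start; "torque": the same for the moment, N m; "grip_width": finger opening in m; "finger_force": force on a finger pad.
Only numpy, scipy, OpenCV 4.12 (cv2) and the standard library are available. Lean on these libraries where they do the work, as an engineer would, in place of code of your own. Each camera call takes 0.05 s, during which the arm holds its last target. There are 200 camera calls.

## Task

Level the aluminium casting plate of the levelling stand. Stand the spirit level on the plate, bubble side up and lengthways along the line from the pivots to the foot knob, press the level down so that the sprung plate comes down onto its foot, and see where the bubble lies; turn the foot's knob until the bubble rests between the two lines with the level pressed down. Finish while still pressing down on the level, plate firmly on its foot and bubble between the lines, without disturbing the other things on the table.

Things in the scene. Friction and masses are not known exactly. Their poses are not given: they have to be found in the camera images.
- stand: Grey base of the levelling stand, fixed: 222 mm (x) by 330 mm (y), origin on the table under its centre. Two cheeks at x = +-101 mm, 61 mm high, carry the plate's pivots: pivot axis along x at y = +145 mm, 45 mm up. A steel button at x = 0, y = -125 mm, top 16 mm up, is where the foot lands.
- plate: Bare aluminium plate, 180 (x) by 300 (y) by 10 mm, origin on the pivot axis at mid thickness, reaching from y = +5 to -295 mm, z up. Springs hold its free end up at a stop, tilted 0.03 rad, foot off the base; with the level on it, 2 to 3 N of push at its middle brings it down on the foot. Down on the foot as found, its free end is too low: the bubble is 6 to 13 mm off.
- plate_mark (a point): Crossing of the two thin scribed lines on the plate's top face, on the centre line, 120 mm from the pivot axis and 150 mm from the foot axis. The long line runs from pivots to foot (the plate's y).
- foot_knob (a point): Centre of the foot's knob, on its upright axis: black, fluted, round, 40 mm in diameter, 24 mm high, 18 mm clear of the plate at the start. Clockwise seen from above screws the foot out below and raises the plate's free end: per rad 1.6 mm, 0.0059 rad of tilt, 4.1 mm of bubble; the knob sinks as much. It stays where left, turns easily while the plate is up, with 2 rad to spare past level.
- foot: Steel screw of the foot under the knob, 12 mm thick with a ball end, through the plate 270 mm from the pivot axis (plate x = 0, y = -270 mm). Origin on its axis, within the plate's thickness.
- level: Pocket spirit level: aluminium bar with black end caps, 160 (x) by 28 (y) by 36 mm high, 0.24 kg, upright at the start, origin under its centre, z up. The vial, green-yellow, lies in the middle of the top in a black frame 70 mm long and 2 mm proud; the top beyond it is bare and can be pressed on, say with two opened fingertips either side of the vial.
- bubble (a joint): Place of the pale bubble along the vial, m along the level's x from the middle, -0.021 to 0.021. It goes to the higher end, 0.7 mm per milliradian of tilt, and needs 2 s to settle. It is 16 mm long and the two black lines stand 22 mm apart: between them is within +-0.003. Read it with the plate pressed down on its foot and the level free of any grip.
- acrylic_bar: Clear bar, 24 by 190 by 12 mm, bystander lying on a board; origin under its centre.
- loop_tool: Thin modelling tool with wooden handle, 19 by 197 by 11 mm, bystander; origin under its centre.

How it is judged:
By the outcome, as a careful person would: the job done as asked, in the order asked, and still so for the second after the job is handed in, while the arm keeps its last pose, push and grip.
It also fails if it takes over 72 s, if anything falls off the work surface, if the arm or the gripper's body presses on something with over 40 N, if the wrist force passes 120 N, or if a joint passes its speed limit or range.

## Working session

There is one attempt and no reset: what is moved stays moved. The work goes in short steps, Python scripts to look and compute and a tool call to move; the robot and the scene stay as the last step left them, time stands still between calls to the robot, and variables do not carry over. Pictures are saved under pics/ and viewed, at most 10 in all, crops included, and the job is handed in when it is done.

Besides the shell and the picture viewer there is one more tool, called after "Request:" as name(argument=value, ...) on one line, values as JSON. apply_moves: Moves the arm, as the interface text tells. Its arguments: {"type":"object","properties":{"steps":{"type":"array","items":{"type":"array","items":{"type":"number"}}}},"required":["steps"]}

```bash
mkdir -p pics; python3 - <<'E'
from bench import bot
import cv2,numpy as np
s=bot.get_state()
for k in ("clock","ee_pos","ee_rot","grip_width","force"): print(k,s[k])
ims=[]
for n in ("scene","top"):
    d=bot.get_image(n); np.savez(f"{n}0.npz",**d)
    cv2.imwrite(f"pics/{n}0.png",d["image"][...,::-1]); print(n,d["K"].tolist(),np.round(d["R"],3).tolist(),d["t"], (d["range_z"]>0).mean())
E
```

```text
clock 0.0
ee_pos [0.14582624 0.5816654  0.23051998]
ee_rot [-2.33982617e-04  1.22593357e-01  9.92456762e-01 -6.24158766e-04]
grip_width 0.0852467637058694
force [-0.65021112 -0.24037765 -0.42005825]
scene [[380.10260534836056, 0.0, 254.10310723886283], [0.0, 380.10260534836056, 185.74020493462848], [0.0, 0.0, 1.0]] [[0.636, -0.771, 0.015], [-0.429, -0.369, -0.824], [0.641, 0.518, -0.566]] [-0.44739997  0.28248855  1.03673265] 0.9960378011067709
top [[426.8108470468575, 0.0, 255.36958186612108], [0.0, 426.8108470468575, 186.55118131718694], [0.0, 0.0, 1.0]] [[-0.014, -1.0, 0.01], [-0.997, 0.013, -0.073], [0.073, -0.011, -0.997]] [-0.12373757  0.6075971   1.30469737] 0.99603271484375
```

View pics/scene0.png

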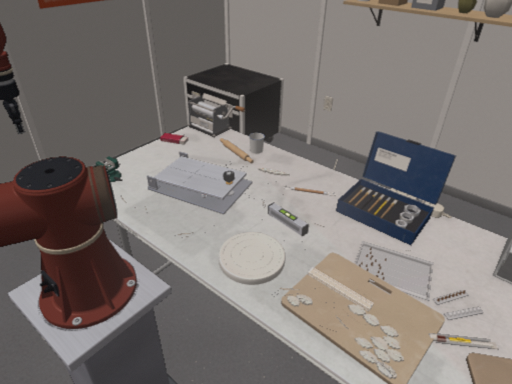

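View pics/top0.png

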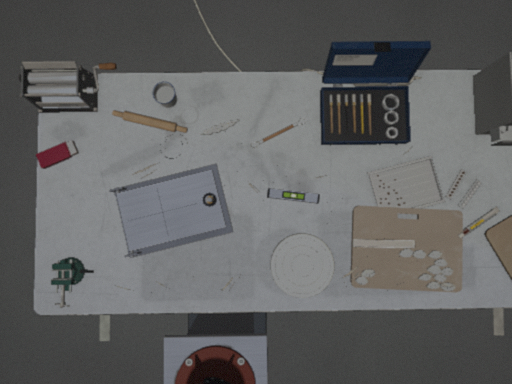

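The top view shows the stand at about (173,210), with its knob at (209,199). The level is at (293,196) with its vial upwards. The arm is clear of the view to the left.

```bash
cat > h.py <<'E'
import numpy as np,cv2
def ray(d,u,v,z):
    """pixel -> world point on plane z"""
    K,R,t=d["K"],d["R"],d["t"]
    r=R.T@np.linalg.solve(K,[u,v,1.]); c=-R.T@t
    return c+r*(z-c[2])/r[2]
def proj(d,X):
    p=d["K"]@(d["R"]@np.asarray(X)+d["t"]); return p[:2]/p[2]
def depth_pts(d):
    v,u=np.indices(d["range_z"].shape); z=d["range_z"]
    K=d["K"]; P=np.stack([(u-K[0,2])/K[0,0]*z,(v-K[1,2])/K[1,1]*z,z],-1)
    return (P-d["t"])@d["R"]
E
python3 - <<'E'
import cv2,numpy as np
from h import *
d=dict(np.load("top0.npz")); im=d["image"]
c=im[155:265,105:335]
cv2.imwrite("pics/crop0.png",cv2.resize(c[...,::-1],None,fx=3.47,fy=3.47,interpolation=cv2.INTER_CUBIC))
P=depth_pts(d)
for (u,v) in [(209,199),(165,215),(150,190),(200,230),(190,185),(293,196),(275,193),(313,199),(260,220),(226,215)]:
    print(u,v,np.round(P[v,u],4))
# level mask by height
def rect(m,name,z):
    cs,_=cv2.findContours(m.astype(np.uint8),0,1); c=max(cs,key=cv2.contourArea)
    r=cv2.minAreaRect(c); b=cv2.boxPoints(r); W=np.array([ray(d,*p,z) for p in b])
    print(name,r,np.round(W.mean(0),4),np.round(np.linalg.norm(W-np.roll(W,-1,0),axis=1),4),'dirs',np.round(np.arctan2(*(W[1]-W[0])[[1,0]]),4))
H=P[...,2]; m=np.zeros(H.shape,bool); m[180:212,255:330]=1
rect(m&(H>0.025),"level",0.036)
m[:]=0; m[185:213,195:223]=1
rect(m&(H>0.075),"knob",0.1); print(H[185:213,195:223].max())
# plate plane fit
m[:]=0; m[180:245,130:222]=1; q=P[m&(H>0.04)&(H<0.07)]
A=np.c_[q[:,:2],np.ones(len(q))]
for _ in range(5):
    s=np.linalg.lstsq(A,q[:,2],rcond=None)[0]; k=abs(A@s-q[:,2])<.004; A=A[k];q=q[k]
print("plane",s,len(q))
E
```

```text
209 199 [0.5653 0.0043 0.1046]
165 215 [0.5211 0.142  0.0544]
150 190 [0.5971 0.1868 0.0571]
200 230 [0.4748 0.0362 0.0602]
190 185 [0.6103 0.0654 0.0622]
293 196 [ 0.5741 -0.2471  0.0375]
275 193 [ 0.584  -0.1918  0.0387]
313 199 [ 0.5641 -0.3085  0.0371]
260 220 [ 0.5018 -0.1454 -0.0007]
226 215 [ 0.5189 -0.0391  0.0095]
level ((293.1467590332031, 195.23797607421875), (51.99848556518555, 9.263167381286621), 6.632514476776123) [ 0.5766 -0.2477  0.036 ] [0.0286 0.1602 0.0286 0.1599] dirs -0.1316
knob ((209.4499969482422, 199.34999084472656), (13.435029029846191, 13.293608665466309), 8.130102157592773) [0.5645 0.0035 0.1   ] [0.0388 0.0393 0.0388 0.0392] dirs -0.1468
1.3468838357318105
plane [ 0.00571883 -0.02937258  0.05567991] 4373
```

View pics/crop0.png

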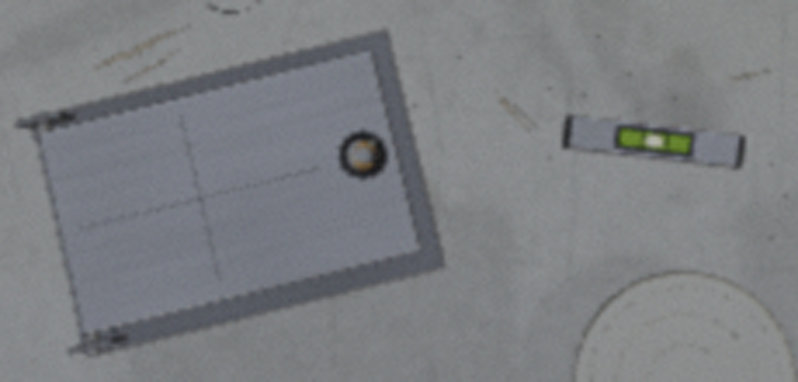

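The crop shows the scribed lines crossing at crop pixel (200,198). The long line runs from (85,227) to (318,168), the knob is at (363,154) and the level is at (654,140). The fitted plate tilt of 0.0299 rad agrees with the text.

```bash
cat >> h.py <<'E'
def yaw(s):
    w,x,y,z=s["ee_rot"]; return np.arctan2(2*(x*y+w*z),1-2*(y*y+z*z))-np.pi/2   # tool y direction
def go(s,X,yy):
    """shift mm in tool axes + turn to reach X with tool-y yaw yy (mod pi choose by caller)"""
    from scipy.spatial.transform import Rotation as Ro
    w,x,y,z=s["ee_rot"]; R=Ro.from_quat([x,y,z,w]).as_matrix()
    return np.round(R.T@(np.asarray(X)-s["ee_pos"])*1000,1), round(float(yaw(s)-yy),3)
E
python3 - <<'E'
import cv2,numpy as np
from h import *
from bench import bot
d=dict(np.load("top0.npz")); P=depth_pts(d)
f=lambda x,y:((x+.5)/3.47-.5+105,(y+.5)/3.47-.5+155)
pl=[ 0.00571883,-0.02937258,0.05567991]
def onpl(u,v):
    z=.054
    for _ in range(4): X=ray(d,u,v,z); z=pl[0]*X[0]+pl[1]*X[1]+pl[2]
    return X
M=onpl(*f(200,198)); a=onpl(*f(85,227)); b=onpl(*f(318,168))
K=ray(d,209.45,199.35,.095)
an=lambda v:np.arctan2(v[1],v[0])
print("mark",M,"line dir",an(b-a),"knob",K,"dir M-K",an(K-M),np.linalg.norm((K-M)[:2]))
print("grad dir",an(-np.array(pl[:2])*-1))
print(np.round(P[190:210:2,200:220:2,2]*1000))
# short-line ends, base outline checks
c=onpl(*f(182,117)); e=onpl(*f(219,281)); print("short dir",an(c-e))
s=bot.get_state(); print("to level",go(s,[.5766,-.2477,.10],-.1316), yaw(s))
# wrist
w=bot.get_image("wrist"); np.savez("w0.npz",**w); Rt=w["R"]; print("wrist cam pos",-Rt.T@w["t"],"fwd",Rt[2])
d2=dict(np.load("scene0.npz")); print("scene proj mark",proj(d2,M),"level",proj(d2,[.5766,-.2477,.036]))
E
```

```text
mark [0.53118563 0.15026615 0.05430397] line dir -1.337482881937833 knob [0.56473636 0.00394577 0.095     ] dir M-K -1.3453962776858874 0.1501176347084137
grad dir -1.378502447510255
[[ 59.  61.  58.  56.  57.  62.  61.  58.  56.  11.]
 [ 61.  57.  60.  61.  60.  58.  61.  60.  56.  11.]
 [ 58.  57.  60.  98.  99.  98.  99.  62.  63.  14.]
 [ 58.  62.  95.  96.  59.  65.  98.  99.  59.  60.]
 [ 57.  62.  98.  58.  99. 101.  62. 102.  92.  57.]
 [ 55.  61.  97.  56. 102.  97.  71. 102.  82.  59.]
 [ 61.  55.  99. 101.  64.  62. 100.  95.  57.  63.]
 [ 52.  58.  57.  95.  97. 100. 100.  92.  63.  59.]
 [ 61.  58.  63.  62.  62.  58.  61.  57.  52.  59.]
 [ 58.  63.  62.  55.  64.  56.  57.  59.  58.  64.]]
short dir 0.22311287201729021
to level (array([-619.6, -699.5,  131.3]), 1.457) 1.325013565638704
wrist cam pos [0.07155829 0.59991828 0.37471586] fwd [ 0.28706827 -0.07242794 -0.95516805]
scene proj mark [194.19244777 173.58986608] level [287.66393008 215.07499095]
```

Request:
apply_moves(steps=[[-620, -700, 40, 1.457, 85], [-620, -700, 40, 1.457, 85], [-620, -700, 40, 1.457, 85], [-620, -700, 40, 1.457, 85], [-620, -700, 40, 1.457, 85], [-620, -700, 40, 1.457, 85], [-620, -700, 40, 1.457, 85], [-620, -700, 40, 1.457, 85], [-620, -700, 40, 1.457, 85], [-620, -700, 40, 1.457, 85], [-620, -700, 40, 1.457, 85], [-620, -700, 40, 1.457, 85]])

```text
clock: 1.35
ee_pos: [0.4228, 0.0479, 0.2056]
ee_rot: [0.0, 0.752, 0.659, 0.0]
force: [0.4, 1.0, 0.2]
grip_width: 0.0848
finger_force: 0.0
```

```bash
python3 - <<'E'
from h import *
from bench import bot
s=bot.get_state(); print(s["clock"],s["ee_pos"],yaw(s),go(s,[.5766,-.2477,.10],-.1316))
E
```

```text
1.35 [0.42282881 0.04789756 0.20564598] -0.1326228248146717 (array([-272.7,  191.4,  105.7]), -0.001)
```

Request:
apply_moves(steps=[[-272.7, 191.4, 80, 0, 85], [-272.7, 191.4, 80, 0, 85], [-272.7, 191.4, 80, 0, 85], [-272.7, 191.4, 80, 0, 85], [-272.7, 191.4, 80, 0, 85], [-272.7, 191.4, 80, 0, 85], [-272.7, 191.4, 80, 0, 85], [-272.7, 191.4, 120, 0, 85], [-272.7, 191.4, 160, 0, 85], [-272.7, 191.4, 185, 0, 85], [-272.7, 191.4, 197, 0, 85], [-272.7, 191.4, 197, 0, 85]])

```text
clock: 2.55
ee_pos: [0.575, -0.2446, 0.0069]
ee_rot: [-0.002, 0.752, 0.659, -0.0]
force: [0.3, 0.0, 0.5]
grip_width: 0.085
finger_force: 0.0
```

```bash
python3 - <<'E'
from h import *
from bench import bot
s=bot.get_state(); print(s["clock"],s["ee_pos"],yaw(s),s["force"])
w=bot.get_image("wrist"); np.savez("w1.npz",**w); cv2.imwrite("pics/w1.png",w["image"][...,::-1])
E
```

```text
2.55 [ 0.57500765 -0.24463437  0.00685889] -0.13197454816033516 [0.34864796 0.0012447  0.46439243]
```

View pics/w1.png

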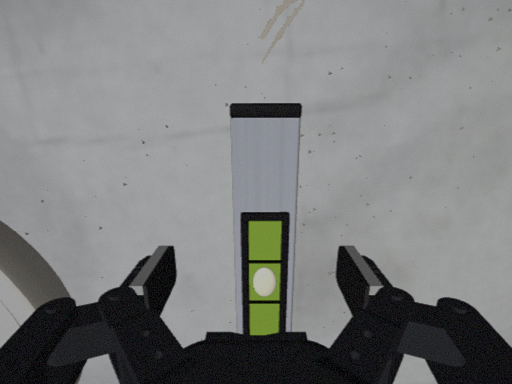

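The wrist view shows the level between the fingers at about (265,280), centred and aligned. Its vial, bubble and lines can all be read. Next I close the gripper.

Request:
apply_moves(steps=[[0, 0, 0, 0, 20], [0, 0, 0, 0, 20], [0, 0, 0, 0, 20], [0, 0, 0, 0, 20], [0, 0, 0, 0, 20], [0, 0, 0, 0, 20], [0, 0, 0, 0, 20], [0, 0, 0, 0, 20], [0, 0, -30, 0, 20], [0, 0, -80, 0, 20], [0, 0, -120, 0, 20], [0, 0, -120, 0, 20]])

```text
clock: 3.8
ee_pos: [0.5788, -0.2473, 0.1354]
ee_rot: [0.005, 0.752, 0.659, 0.001]
force: [1.5, 0.2, -2.7]
grip_width: 0.0274
finger_force: 60.4
```

```bash
python3 - <<'E'
from h import *
from bench import bot
s=bot.get_state(); print(s["clock"],s["ee_pos"],yaw(s),s["force"],s["grip_width"])
# level centre was measured .5766,-.2477 ; tcp at grasp .575,-.2446 -> keep offset along level axis
off=np.dot([.5766-.575,-.2477+.2446],[np.cos(-1.7024),np.sin(-1.7024)]); print("level centre ahead of tcp along level",off)
th=-1.344; X=np.array([.5312,.1503])-off*np.array([np.cos(th),np.sin(th)])
print(X,go(s,[*X,.0543+.007+.05],th+np.pi/2))
E
```

```text
3.8 [ 0.57884746 -0.24734012  0.13542701] -0.13195038925393043 [ 1.49878411  0.15901293 -2.65686347] 0.027434516104916384
level centre ahead of tcp along level 0.002863234870332
[0.53055618 0.15308991] (array([ 390.7, -100.7,   21.6]), -0.359)
```

Request:
apply_moves(steps=[[40, -10, -20, 0, 20], [88, -20, -25, -0.1, 20], [137, -32, -25, -0.2, 20], [186, -45, -25, -0.3, 20], [234, -57, -25, -0.358, 20], [282, -70, -25, -0.358, 20], [330, -83, -25, -0.358, 20], [370, -93, -10, -0.358, 20], [388.6, -97.2, 20, -0.358, 20], [388.6, -97.2, 38, -0.358, 20], [388.6, -97.2, 38, -0.358, 20], [388.6, -97.2, 38, -0.358, 20]])

```text
clock: 5.0
ee_pos: [0.5304, 0.1523, 0.0902]
ee_rot: [-0.001, 0.623, 0.782, -0.001]
force: [-0.3, -0.2, -1.9]
grip_width: 0.0268
finger_force: 60.3
```

```bash
python3 - <<'E'
from h import *
from bench import bot
s=bot.get_state(); print(s["clock"],s["ee_pos"],yaw(s),s["force"],s["grip_width"])
print(go(s,[.5312,.1503,.0654],.2268))
w=bot.get_image("wrist"); cv2.imwrite("pics/w2.png",w["image"][...,::-1]); np.savez("w2.npz",**w)
E
```

```text
5.0 [0.53039948 0.15228755 0.09018781] 0.2257890901234325 [-0.30249404 -0.21670002 -1.87799776] 0.026804387968512124
(array([-2.1,  0.4, 24.8]), -0.001)
```

View pics/w2.png

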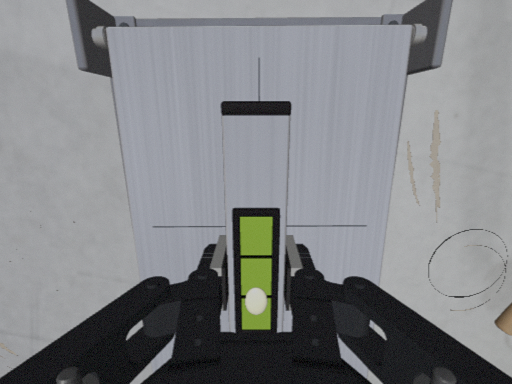

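The wrist view shows the level over the scribed long line: its axis is at column ~256 and the line at ~259. I'll lower it and release.

Request:
apply_moves(steps=[[0, 0, 12, 0, 20], [0, 0, 20, 0, 20], [0, 0, 24, 0, 20], [0, 0, 27, 0, 20], [0, 0, 27, 0, 20], [0, 0, 27, 0, 85], [0, 0, 27, 0, 85], [0, 0, 27, 0, 85], [0, 0, 27, 0, 85], [0, 0, 27, 0, 85], [0, 0, 27, 0, 85], [0, 0, 0, 0, 85]])

```text
clock: 6.25
ee_pos: [0.5285, 0.1524, 0.0875]
ee_rot: [-0.002, 0.623, 0.782, -0.002]
force: [0.1, 0.2, -1.0]
grip_width: 0.085
finger_force: 0.0
```

Request:
apply_moves(steps=[[0, 0, -30, 0, 85], [0, 0, -60, -0.15, 85], [0, 0, -60, -0.3, 85], [0, 0, -60, -0.45, 85], [0, 0, -60, -0.6, 85], [0, 0, -60, -0.75, 85], [0, 0, -60, -0.9, 85], [0, 0, -60, -1.05, 85], [0, 0, -60, -1.2, 85], [0, 0, -60, -1.35, 85], [0, 0, -60, -1.5, 85], [0, 0, -60, -1.571, 85]])

```text
clock: 7.45
ee_pos: [0.5309, 0.1525, 0.1507]
ee_rot: [0.0, -0.116, 0.993, 0.0]
force: [0.0, -0.6, -0.5]
grip_width: 0.0851
finger_force: 0.0
```

```bash
python3 - <<'E'
from h import *
from bench import bot
s=bot.get_state(); print(s["clock"],s["ee_pos"],yaw(s),s["qpos"][5],s["force"],s["grip_width"])
w=bot.get_image("wrist"); cv2.imwrite("pics/w3.png",w["image"][...,::-1]); np.savez("w3.npz",**w)
E
```

```text
7.45 [0.53094869 0.1525341  0.15065868] -4.4804959177521635 -0.18898743796529718 [ 0.03971635 -0.61991812 -0.53932645] 0.08508482349469801
```

View pics/w3.png

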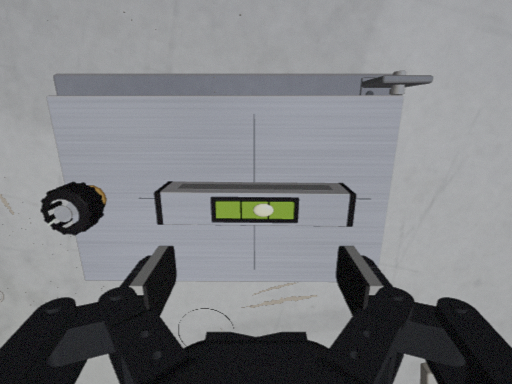

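The level stands on the plate, centred at (254,209) along the long line. The knob is at (75,207) on the left. The bubble at (264,210) is still settling. Next I press down with the open fingertips.

Request:
apply_moves(steps=[[0, 0, 30, 0, 85], [0, 0, 50, 0, 85], [0, 0, 66, 0, 85], [0, 0, 70, 0, 85], [0, 0, 73, 0, 85], [0, 0, 75, 0, 85], [0, 0, 76, 0, 85], [0, 0, 77, 0, 85], [0, 0, 78, 0, 85]])

```text
clock: 8.4
ee_pos: [0.5313, 0.1526, 0.0731]
ee_rot: [0.0, -0.113, 0.994, 0.0]
force: [0.1, 0.4, 0.6]
grip_width: 0.085
finger_force: 0.0
```

Request:
apply_moves(steps=[[0, 0, 0.5, 0, 85], [0, 0, 1, 0, 85], [0, 0, 1, 0, 85]])

```text
clock: 8.7
ee_pos: [0.5311, 0.1526, 0.0722]
ee_rot: [0.0, -0.113, 0.994, 0.0]
force: [-2.0, -0.8, 3.4]
grip_width: 0.0852
finger_force: 2.3
```

Request:
apply_moves(steps=[[0, 0, 0.5, 0, 85], [0, 0, 1, 0, 85], [0, 0, 1, 0, 85]])

```text
clock: 9.0
ee_pos: [0.5313, 0.1526, 0.0721]
ee_rot: [0.001, -0.113, 0.994, 0.0]
force: [-5.6, -1.9, 11.7]
grip_width: 0.0848
finger_force: 6.1
```

Request:
apply_moves(steps=[[0, 0, 0.5, 0, 85], [0, 0, 1, 0, 85], [0, 0, 1, 0, 85]])

```text
clock: 9.3
ee_pos: [0.5316, 0.1527, 0.072]
ee_rot: [0.001, -0.113, 0.994, 0.0]
force: [-7.0, -2.3, 18.8]
grip_width: 0.085
finger_force: 9.6
```

Request:
apply_moves(steps=[[0, 0, 0.5, 0, 85], [0, 0, 1, 0, 85], [0, 0, 1, 0, 85]])

```text
clock: 9.6
ee_pos: [0.5319, 0.1528, 0.072]
ee_rot: [0.001, -0.113, 0.994, 0.0]
force: [-10.8, -2.6, 26.0]
grip_width: 0.0851
finger_force: 13.1
```

Request:
apply_moves(steps=[[0, 0, -2, 0, 85], [0, 0, -2, 0, 85], [0, 0, -2, 0, 85], [0, 0, -2, 0, 85], [0, 0, -2, 0, 85], [0, 0, -2, 0, 85], [0, 0, -2, 0, 85], [0, 0, -2, 0, 85], [0, 0, -2, 0, 85], [0, 0, -2, 0, 85], [0, 0, -2, 0, 85], [0, 0, -2, 0, 85]])

```text
clock: 10.8
ee_pos: [0.5317, 0.1527, 0.0721]
ee_rot: [0.001, -0.113, 0.994, 0.0]
force: [-4.4, -1.1, 12.1]
grip_width: 0.0853
finger_force: 6.2
```

Request:
apply_moves(steps=[[0, 0, 0, 0, 85], [0, 0, 0, 0, 85], [0, 0, 0, 0, 85], [0, 0, 0, 0, 85], [0, 0, 0, 0, 85], [0, 0, 0, 0, 85], [0, 0, 0, 0, 85], [0, 0, 0, 0, 85]])

```text
clock: 11.6
ee_pos: [0.5317, 0.1526, 0.0721]
ee_rot: [0.001, -0.113, 0.994, 0.0]
force: [-3.8, -1.0, 12.2]
grip_width: 0.0853
finger_force: 6.2
```

```bash
python3 - <<'E'
from h import *
from bench import bot
s=bot.get_state(); print(s["clock"],s["ee_pos"],s["force"],s["torque"],s["finger_force"])
w=bot.get_image("wrist"); np.savez("w4.npz",**w)
cv2.imwrite("pics/w4.png",w["image"][...,::-1])
E
```

```text
11.6 [0.53168281 0.15261827 0.07211177] [-3.79027626 -0.95060381 12.16748269] [0.30634299 0.75290064 0.14383882] 6.206962488940917
```

View pics/w4.png

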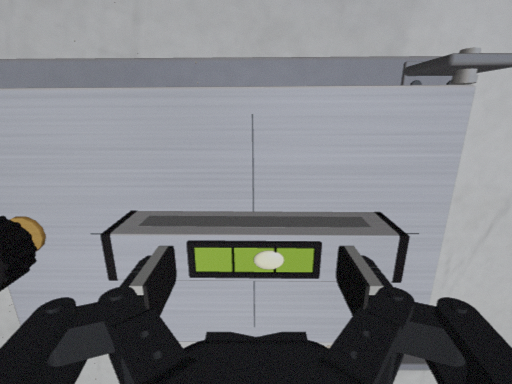

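Request:
apply_moves(steps=[[0, 0, -20, 0, 85], [0, 0, -50, 0, 85], [0, -20, -65, 0, 75], [0, -60, -65, 0, 66], [1, -110, -65, 0, 62], [1.3, -152.4, -65, 0, 62], [1.3, -152.4, -65, 0, 62], [1.3, -152.4, -65, 0, 62]])

```text
clock: 12.45
ee_pos: [0.5638, 0.003, 0.1352]
ee_rot: [-0.0, -0.112, 0.994, 0.0]
force: [0.7, 0.7, -0.6]
grip_width: 0.0621
finger_force: 0.0
```

```bash
cat >> h.py <<'E'
def bubble(w,show=1):
    im=w["image"]; hsv=cv2.cvtColor(im,cv2.COLOR_RGB2HSV)
    g=((hsv[...,0]>25)&(hsv[...,0]<50)&(hsv[...,1]>120)&(hsv[...,2]>60)).astype(np.uint8)
    g[:, :150]=0
    v,u=np.nonzero(g); box=cv2.boundingRect(g)
    x,y,ww,h=box; r=im[y+2:y+h-2,x:x+ww].astype(int)
    pale=(r[...,2]>110)            # blue channel: bubble
    cols=np.nonzero(pale.sum(0)>=2)[0]
    dark=(r.sum(2)<150).mean(0); dc=np.nonzero(dark>.6)[0]
    print("box",box,"bubble cols",cols.min()+x,cols.max()+x,"dark cols",dc+x)
E
python3 - <<'E'
from h import *
from bench import bot
bubble(dict(np.load("w4.npz")))
s=bot.get_state(); print(s["clock"],s["ee_pos"],yaw(s),s["qpos"][5],go(s,[.5647,.0039,.069],-4.4805))
w=bot.get_image("wrist"); np.savez("w5.npz",**w); cv2.imwrite("pics/w5.png",w["image"][...,::-1])
E
```

```text
box (194, 247, 121, 26) bubble cols 254 283 dark cols [194 232 233 314]
12.45 [0.56376944 0.00296272 0.13521192] -4.488252989970889 -0.4510170824081527 (array([-1.1,  0.7, 66.2]), -0.008)
```

View pics/w5.png

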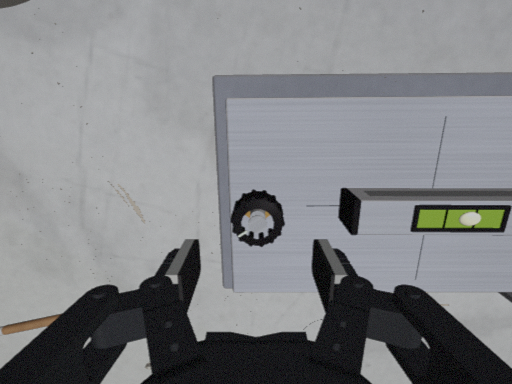

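Between the fingers, the knob is at (258,217). The bubble in the pressed picture was at column 268.5 against a centre of 254.5, at 1.95 px/mm. That is 7.2 mm toward the pivots, so I need about 1.75 rad clockwise.

Request:
apply_moves(steps=[[0, 0.5, 30, 0, 62], [0, 0.5, 50, 0, 62], [0, 0.5, 66, 0, 62], [0, 0.5, 66, 0, 62], [0, 0.5, 66, 0, 35], [0, 0.5, 66, 0, 35], [0, 0.5, 66, 0, 35], [0, 0.5, 66, 0, 35], [0, 0.5, 66, 0, 35], [0, 0.5, 66, 0, 35]])

```text
clock: 13.5
ee_pos: [0.5645, 0.0042, 0.071]
ee_rot: [0.001, -0.113, 0.994, -0.0]
force: [-1.4, 1.0, 6.7]
grip_width: 0.0377
finger_force: 60.1
```

```bash
python3 - <<'E'
from h import *
from bench import bot
s=bot.get_state(); print(s["clock"],s["ee_pos"],yaw(s),s["force"],s["torque"])
E
```

```text
13.5 [0.56447576 0.00422188 0.07098613] -4.4861514059314915 [-1.359411    1.01280249  6.67677464] [0.4275812  0.40516697 0.06511514]
```

Request:
apply_moves(steps=[[0, 0, -1, 0.1, 35], [0, 0, -0.8, 0.25, 35], [0, 0, -0.5, 0.4, 35], [0, 0, -0.3, 0.55, 35], [0, 0, 0, 0.7, 35], [0, 0, 0.3, 0.85, 35], [0, 0, 0.5, 1.0, 35], [0, 0, 0.8, 1.15, 35], [0, 0, 1, 1.3, 35], [0, 0, 1.2, 1.45, 35], [0, 0, 1.4, 1.6, 35], [0, 0, 1.6, 1.75, 35]])

```text
clock: 14.7
ee_pos: [0.5668, 0.0074, 0.0708]
ee_rot: [0.0, 0.692, 0.722, 0.005]
force: [7.3, 19.3, 11.1]
grip_width: 0.0377
finger_force: 61.0
```

Request:
apply_moves(steps=[[0, 0, 0, 0, 35], [0, 0, 0, 0, 35]])

```text
clock: 14.9
ee_pos: [0.5668, 0.0074, 0.0708]
ee_rot: [0.001, 0.689, 0.724, 0.005]
force: [7.8, 18.9, 9.9]
grip_width: 0.0377
finger_force: 60.9
```

```bash
python3 - <<'E'
from h import *
from bench import bot
s=bot.get_state(); print(s["clock"],s["ee_pos"],yaw(s),s["force"],s["torque"],s["grip_width"])
E
```

```text
14.9 [0.56683565 0.00742455 0.07079404] 0.04934639055116752 [ 7.75892878 18.88131626  9.91431983] [ 3.95906043 -1.37968772  0.01959774] 0.03774388056726846
```

Request:
apply_moves(steps=[[0, 0, 0, 0, 70], [0, 0, 0, 0, 70], [0, 0, 0, 0, 70], [0, 0, 0, 0, 70], [0, 0, -25, 0, 85], [0, 0, -60, -0.1, 85], [20, -3, -67.5, -0.25, 85], [60, -10, -67.5, -0.4, 85], [105, -18, -67.5, -0.55, 85], [149.8, -25.9, -67.5, -0.7, 85], [149.8, -25.9, -67.5, -0.85, 85], [149.8, -25.9, -67.5, -1.0, 85]])

```text
clock: 16.1
ee_pos: [0.5303, 0.1539, 0.1354]
ee_rot: [-0.0, 0.255, 0.967, -0.0]
force: [0.5, -0.4, 0.9]
grip_width: 0.0849
finger_force: 0.0
```

Request:
apply_moves(steps=[[0, 0, 0, -0.15, 85], [0, 0, 0, -0.3, 85], [0, 0, 0, -0.45, 85], [0, 0, 0, -0.6, 85], [0, 0, 0, -0.75, 85], [0, 0, 0, -0.75, 85]])

```text
clock: 16.7
ee_pos: [0.5308, 0.1524, 0.1354]
ee_rot: [-0.0, -0.114, 0.994, -0.0]
force: [-0.3, -0.4, 0.0]
grip_width: 0.0852
finger_force: 0.0
```

```bash
python3 - <<'E'
from h import *
from bench import bot
s=bot.get_state(); print(s["clock"],s["ee_pos"],yaw(s),s["force"],s["grip_width"],go(s,[.5309,.1525,.135],-4.4805))
w=bot.get_image("wrist"); np.savez("w6.npz",**w); cv2.imwrite("pics/w6.png",w["image"][...,::-1])
bubble(w)
E
```

```text
16.7 [0.53076073 0.15239217 0.13539827] -4.484263548120101 [-0.33440883 -0.41875088  0.01749486] 0.08521357466701819 (array([-0.2,  0.1,  0.4]), -0.004)
box (213, 208, 85, 20) bubble cols 245 265 dark cols [240 270]
```

View pics/w6.png

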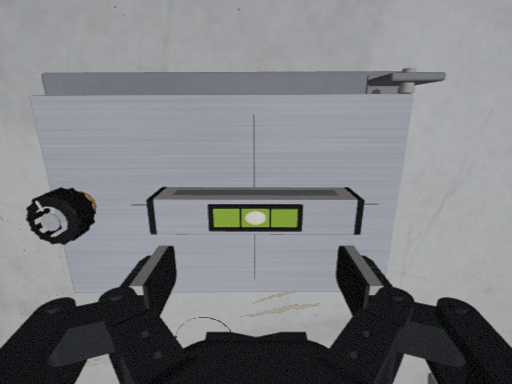

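```bash
python3 - <<'E'
from h import *
for n in ("w2","w3","w4","w5","w6"):
    d=dict(np.load(n+".npz")); P=depth_pts(d).reshape(-1,3)
    c=np.array([.5312,.1503]); th=-1.344; a=np.array([np.cos(th),np.sin(th)]); b=np.array([-a[1],a[0]])
    L=(P[:,:2]-c)@a; T=(P[:,:2]-c)@b
    m=(abs(T)>30e-3)&(abs(T)<.075)&(L>-.10)&(L<.17)&(P[:,2]>.04)&(P[:,2]<.066)
    A=np.c_[L,T,np.ones(len(L))][m]; z=P[m,2]
    for _ in range(5):
        s=np.linalg.lstsq(A,z,rcond=None)[0]; k=abs(A@s-z)<.003; A,z=A[k],z[k]
    print(n,s,len(z),L[m].min(),L[m].max())
E
```

```text
w2 [0.02935244 0.00056429 0.05507153] 27046 -0.0999960677802991 0.11995074576078404
w3 [-0.01082418  0.00013604  0.05030769] 26445 -0.09997515539796936 0.16999946585812653
w4 [-0.0118514   0.00029912  0.05019296] 42827 -0.09999575481749715 0.16995628210910863
w5 [-0.01076837  0.00013447  0.05041401] 25616 -0.09094675616397149 0.1699939060694486
w6 [-0.00039035  0.00026889  0.05156829] 29331 -0.09999963552252063 0.1699839629414333
```

The plate is already down on its foot under the level's weight alone. The depth tilt is about 0 and the bubble sits at the centre. Next I press and verify.

Request:
apply_moves(steps=[[0, 0, 30, 0, 85], [0, 0, 50, 0, 85], [0, 0, 58, 0, 85], [0, 0, 61, 0, 85], [0, 0, 62, 0, 85], [0, 0, 62.5, 0, 85], [0, 0, 63, 0, 85], [0, 0, 63, 0, 85]])

```text
clock: 17.55
ee_pos: [0.5313, 0.1527, 0.0732]
ee_rot: [0.001, -0.113, 0.994, 0.0]
force: [-1.2, -0.2, 0.4]
grip_width: 0.0847
finger_force: 0.0
```

Request:
apply_moves(steps=[[0, 0, 0.5, 0, 85], [0, 0, 1, 0, 85], [0, 0, 1, 0, 85]])

```text
clock: 17.85
ee_pos: [0.5314, 0.1527, 0.073]
ee_rot: [0.001, -0.113, 0.994, -0.0]
force: [-2.6, -1.4, 9.4]
grip_width: 0.085
finger_force: 4.5
```

Slightly more push, then let the bubble settle.

Request:
apply_moves(steps=[[0, 0, 0.5, 0, 85], [0, 0, 0.5, 0, 85], [0, 0, 0.5, 0, 85], [0, 0, 0.5, 0, 85], [0, 0, 0.5, 0, 85], [0, 0, 0.5, 0, 85], [0, 0, 0.5, 0, 85], [0, 0, 0.5, 0, 85], [0, 0, 0.5, 0, 85], [0, 0, 0.5, 0, 85], [0, 0, 0.5, 0, 85], [0, 0, 0.5, 0, 85]])

```text
clock: 19.05
ee_pos: [0.5314, 0.1527, 0.0729]
ee_rot: [0.001, -0.113, 0.994, -0.0]
force: [-5.4, -1.6, 12.0]
grip_width: 0.085
finger_force: 6.3
```

Request:
apply_moves(steps=[[0, 0, 0, 0, 85], [0, 0, 0, 0, 85], [0, 0, 0, 0, 85], [0, 0, 0, 0, 85], [0, 0, 0, 0, 85], [0, 0, 0, 0, 85], [0, 0, 0, 0, 85], [0, 0, 0, 0, 85], [0, 0, 0, 0, 85], [0, 0, 0, 0, 85], [0, 0, 0, 0, 85], [0, 0, 0, 0, 85]])

```text
clock: 20.25
ee_pos: [0.5314, 0.1527, 0.0729]
ee_rot: [0.001, -0.113, 0.994, -0.0]
force: [-5.2, -1.2, 13.4]
grip_width: 0.0848
finger_force: 6.3
```

```bash
python3 - <<'E'
from h import *
from bench import bot
s=bot.get_state(); print(s["clock"],s["ee_pos"],s["force"],s["finger_force"])
w=bot.get_image("wrist"); np.savez("w7.npz",**w); cv2.imwrite("pics/w7.png",w["image"][...,::-1])
bubble(w)
E
```

```text
20.25 [0.53138039 0.1526821  0.07287373] [-5.22832868 -1.16164226 13.39713113] 6.308756353100762
box (194, 248, 121, 26) bubble cols 241 270 dark cols [194 233 234 275 276]
```

View pics/w7.png

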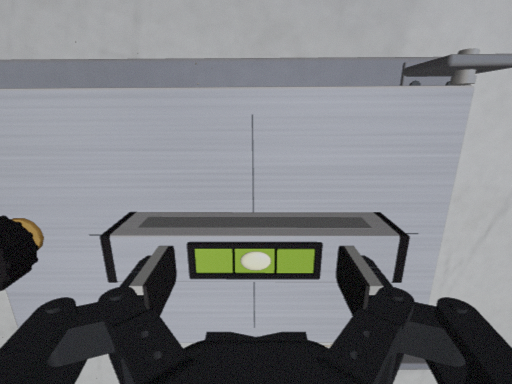

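The bubble is centred at column 255.5, between the lines at 233.5 and 275.5. That is about 0.4 mm off, with a steady 13 N push. I'm handing in.

```bash
python3 -c "
from bench import bot
print(bot.sign_off())"
```

```text
the job is handed in; nothing more can be done
None
```

The plate is levelled and handed in at about 20 s: the bubble rests about 0.5 mm from centre, between the lines, with the level still pressed down at about 13 N and the plate on its foot.

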